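Clamp a papier-mache lantern for painting

TASK

Lift the papier-mache lantern by its cane handle only, set it down gently, upright, on the felt pad of the painting clamp between the jaw and the rest, and slide the jaw by its post until the lantern is pinched lightly between the two cork faces and stays held when you let go. The damp shell is crushed by more than 20 N, so never set it down or squeeze it harder than that (about 3 to 10 N is right), and leave the other things on the table where they are.

Things in the scene. Friction and masses are not known exactly. Their poses are not given: they have to be found in the camera images.
- lantern: Papier-mache lantern: open cup-shaped shell of plain paper, 80 mm high, 80 mm across at the foot, widest (90 mm) 32 mm above the foot, 72 mm at the mouth, wall 4 mm, about 0.18 kg, with a rigid arched handle over its mouth. Origin: centre of the underside; z up; the arch lies in the y-z plane.
- lantern_handle (a point): Middle of the level top of the lantern's handle, 10 mm round cane, on its middle line, 124 mm above the underside; the level part runs along the lantern's y from -22 to +22 mm. Axes as the lantern's.
- clamp: Plywood painting clamp: fixed base plate 310 x 130 mm, 14 mm thick. Origin: on the table, under the place for the lantern; x points from the sliding jaw to the rest, z up. The rest is a rigid upright block, top 74 mm above the table, with a cork face 70 mm wide; it is set anew each time, its face somewhere from x = 50 to 72 mm, not measured.
- felt (a point): Middle of the top of the clamp's grey felt pad, 22 mm above the table, 12 mm to +x of the clamp's origin; the pad measures 140 mm along the clamp's x by 110 mm and is springy (about 1 mm per 3 N).
- jaw: The clamp's sliding jaw: upright block 80 mm wide, top 76 mm above the table, with a sprung cork face 70 mm wide (gives 1 mm per 5 N). Origin: under the cork face, in its plane, 14 mm above the table; axes as the clamp's. Slides along the clamp's x, from -85 mm (fully open) to 0; slide friction about 8 N, so it stays where it is left.
- jaw_post (a point): Top centre of the upright wooden post, 16 mm in diameter, by which the jaw is moved; 101 mm above the table, 85 mm behind the jaw's cork face. The bar it stands on has its top 32 mm above the table.
- bowl: Bystander: shallow paper bowl 124 mm across, 45 mm high. Origin: centre of the underside.
- egg: Bystander: plaster egg 72 mm across, 85 mm high, standing. Origin: centre of the underside.
- brush_jar: Bystander: glass jar 72 mm across and 100 mm high with brushes up to 210 mm high. Origin: centre of the underside.
- tape: Bystander: roll of tape 90 mm across, 24 mm high, lying flat. Origin: centre of the underside.
- paint: Bystander: paint bottle 56 mm across, 130 mm high. Origin: centre of the underside.
Things that resemble listed ones, but are neither listed nor needed, are in the scene too. What is shaped like the lantern but black or red is not meant.

How it is judged:
By the outcome, as a careful person would: the job done as asked, in the order asked, and still so for the second after the job is handed in, with the robot touching nothing.
It also fails if it takes over 64 s, if anything falls off the work surface, if the arm or the gripper's body presses on something with over 40 N, if the wrist force passes 120 N, or if a joint passes its speed limit or range.

ROBOT

A 6-joint arm with a two-finger parallel gripper is mounted at the origin on the work surface. World frame = base frame: x ahead of the robot, y to its left, z up, the work surface at z = 0. Lengths are in mm, angles in rad, forces in N, time in s.
With the tool pointing down it reaches from about 350 to 725 mm from the base axis. Payload 6 kg.
Tool frame: the origin (TCP) lies on the centre line of the jaws, within the pads' length; the fingertips stand 19 mm ahead of it and the grasp point (between the pads) is the TCP; z points along the fingers, y is the line along which they close (so a half turn about z gives the same grasp; the last joint's range is limited). The gripper opens to 85 mm and grips with 20 to 120 N. Pads are 22 mm wide; open, the fingers measure 114 mm over their backs; the gripper's body (76 mm by 85 mm) begins 54 mm behind the grasp point. The pads swing forward as they close: fully open they stand 13 mm farther back than shut.
Start: joints at [-0.847, 0.04, 0.085, 0, -1.615, -0.334], TCP at [228.01, -554.966, 250.261] pointing down, gripper open.
Joint ranges: [-2.56, 2.56], [-1.29, 2.01], [-1.08, 1.49], [-3.29, 1.98], [-2.81, -0.18], [-2.99, 2.99]. Speed limits (rad/s): [2.57, 2.57, 3.01, 3.14, 3.14, 3.14].

INTERFACE

Orientations are given as a rotation vector (axis times angle).
In Python, from station import env gives the robot as it stands.
- The arm moves only by the tool arm_command, never from a script. Its argument "commands" is a list of rows, each a list of 2 entries, a list of its own where there are three numbers: the shift along the world's x, y, z in mm, then the turn about the world's z in degrees. In form: [[[dx, dy, dz], spin], ...]. A call has 1 to 5 rows; each row shifts and turns the commanded pose from where the row before left it; what a row does not reach is not made up. A row lasts 1/8 s, in which the tool goes at most 62.5 mm and 10.7 degrees, less where a joint would pass 70% of its speed; a pose out of reach is approached as far as the arm can. A call with a gripper value outside its range is refused whole. "claw" is the opening, from 0 (shut) to 1 (fully open), set as the call begins (left out, the last holds). The fingers move at their own pace and stop on an object; "newtons" is the grip in N (left out, the last holds). Time passes only in rows, so rows that do not move let the fingers close. It gives the time, the measured TCP pose, the force, the opening and the grip force at its end, in the units of the state.
- env.observe(): the state, without advancing time (a new reading comes with each control period).
- env.capture(name): name is "scene" or "top" or "wrist"; returns the picture (480x640x3 uint8, red, green, blue); there is no depth.
- env.camera_model(name): a dict with "fx", "fy", "cx", "cy" (pixels), "k1" (the pictures are not rectified: a ray, as slopes to the right and down, at radius r is drawn at 1 + k1 r^2 times it, then the intrinsics apply), "rvec" (rotation vector, rad) and "tvec" (3), from world to camera coordinates, as OpenCV has them. Camera axes: x right, y down, z forward; pixel columns grow to the right and rows downward; lengths in mm; the calibration is good to about 2 mm. A picture is of the moment at which its call begins: read the wrist's pose just before it. camera_model takes no time and is no camera call; for the wrist camera it gives the pose at the moment of the call.
- env.finish_job(): hands the job in; it is judged then, once.
Trained networks look in the newest picture that a camera, given by its name, has taken for a name from the list of things; names that differ only in an ending like _2 or _b are one class to them, and where a whole thing is asked for, a point or a joint stands for the part that bears it (a point fixed in the world has none). Each returns a list of dicts, best first, with "conf" (0 to 1); they miss things now and then, are a little off and sometimes report something else, mostly with a low value. They report only what shows in the picture. A call takes as long as a camera call. They do not tell look-alikes from the thing itself.
- env.recognise(camera, label): "rect" ([left, top, right, bottom] in pixels, round what is visible of it).
- env.trace(camera, label): "mask" (480x640 bool, what is visible of it) and "rect" ([left, top, right, bottom] in pixels, round what is visible of it).
The state is a dict: "time": time; "qpos": joint angles; "qvel": joint speeds; "tau": joint torques, N m; "tcp_pos": TCP position; "tool_rot": TCP orientation; "ft_force": force on the tool from outside, world axes, zero at the start; "wrist_torque": the same for the moment, N m; "gripper_width": finger opening in mm; "gripper_force": force on a finger pad.
Only numpy, scipy, OpenCV 4.12 (cv2) and the standard library are available. Lean on these libraries where they do the work, as an engineer would, in place of code of your own. Each camera call takes 0.05 s, during which the arm holds its last target. There are 200 camera calls.

## Working session

There is one attempt and no reset: what is moved stays moved. The work goes in short steps, Python scripts to look and compute and a tool call to move; the robot and the scene stay as the last step left them, time stands still between calls to the robot, and variables do not carry over. Pictures are saved under pics/ and viewed, at most 10 in all, crops included, and the job is handed in when it is done.

Besides the shell and the picture viewer there is one more tool, called by a JSON object that holds its "op" and its "data", one argument or row to a line. arm_command: Moves the arm, as the interface text tells. Its arguments: {"type":"object","properties":{"commands":{"type":"array","items":{"type":"array"}},"claw":{"type":"number"},"newtons":{"type":"number"}},"required":["commands"]}

```bash
ls; mkdir -p pics; cat > h.py <<'E'
import numpy as np, cv2
from station import env
def cam(n):
    m=env.camera_model(n); R=cv2.Rodrigues(np.array(m["rvec"],float))[0]; t=np.array(m["tvec"],float).ravel()
    return m,R,t
def ray(c,u,v):
    m,R,t=c
    x=(u-m["cx"])/m["fx"]; y=(v-m["cy"])/m["fy"]
    p=np.array([x,y]); q=p.copy()
    for _ in range(30): q=p/(1+m["k1"]*(q@q))
    d=R.T@np.array([q[0],q[1],1]); return -R.T@t, d/np.linalg.norm(d)
def atz(c,u,v,z):
    o,d=ray(c,u,v); return o+d*(z-o[2])/d[2]
def tri(rs):
    A=np.zeros((3,3));b=np.zeros(3)
    for o,d in rs:
        P=np.eye(3)-np.outer(d,d);A+=P;b+=P@o
    X=np.linalg.solve(A,b); return X,[np.linalg.norm(np.cross(X-o,d)) for o,d in rs]
def proj(c,X):
    m,R,t=c; p=R@np.asarray(X,float)+t; q=p[:2]/p[2]; q=q*(1+m["k1"]*(q@q))
    return m["fx"]*q[0]+m["cx"],m["fy"]*q[1]+m["cy"]
def save(n,f): 
    im=env.capture(n); cv2.imwrite(f,im[:,:,::-1]); return im
E
python3 - <<'E'
from h import *
for n in ("scene","top"):
    save(n,f"pics/{n}0.png")
    c=cam(n); print(n,"cam at",(-c[1].T@c[2]).round(), {k:c[0][k] for k in("fx","k1")})
    for l in ("lantern","lantern_handle","clamp","felt","jaw","jaw_post","bowl","egg","brush_jar","tape","paint"):
        for d in env.recognise(n,l)[:4]:
            r=d["rect"]; print(l,round(d["conf"],2),np.round(r),atz(c,(r[0]+r[2])/2,(r[1]+r[3])/2,50).round())
print(env.observe())
E
```

```text
pics
scene cam at [916. 495. 996.] {'fx': 433.11408517015946, 'k1': -0.0986174455503043}
lantern 0.87 [496. 277. 538. 320.] [273. 432.  50.]
lantern 0.78 [370. 212. 408. 262.] [409. 108.  50.]
lantern 0.75 [352. 381. 395. 431.] [715. 408.  50.]
lantern 0.6 [356. 281. 394. 324.] [557. 228.  50.]
lantern_handle 0.86 [352. 380. 393. 431.] [717. 407.  50.]
lantern_handle 0.84 [498. 277. 543. 320.] [265. 438.  50.]
lantern_handle 0.74 [372. 214. 403. 258.] [408. 103.  50.]
clamp 0.79 [243. 183. 356. 282.] [586. -44.  50.]
felt 0.77 [245. 186. 354. 282.] [589. -40.  50.]
felt 0.38 [359. 281. 395. 324.] [553. 230.  50.]
felt 0.34 [284. 330. 317. 364.] [762. 210.  50.]
jaw 0.69 [263. 216. 297. 263.] [640. -55.  50.]
jaw_post 0.93 [264. 220. 300. 261.] [638. -50.  50.]
bowl 0.69 [416. 342. 469. 395.] [541. 440.  50.]
egg 0.74 [286. 330. 317. 362.] [760. 210.  50.]
brush_jar 0.72 [204. 100. 234. 170.] [ 579. -490.   50.]
tape 0.77 [223. 275. 259. 309.] [799.  12.  50.]
paint 0.71 [471. 306. 506. 341.] [379. 431.  50.]
top cam at [ 411.    7. 1301.] {'fx': 538.5842023245065, 'k1': 0.04914664125
[... 1086 characters left out ...]
52. -56.  50.]
{'time': 1.2, 'qpos': array([-8.47243564e-01,  4.01992647e-02,  8.47754513e-02,  5.34360401e-06,
       -1.61549185e+00, -3.33691518e-01]), 'qvel': array([-0.00047992,  0.00127521, -0.00013118,  0.00010379, -0.00161606,
       -0.0010434 ]), 'tau': array([ 8.68728712e-04, -3.67931449e+01,  3.47448313e+01,  6.93307444e+00,
       -8.64319154e-04, -1.92606439e-05]), 'tcp_pos': array([ 228.03682155, -554.95056624,  250.24914956]), 'tool_rot': array([ 6.08508775e-01, -3.08203087e+00, -1.57639048e-04]), 'ft_force': array([ 0.86246735,  0.47174153, -0.23684856]), 'wrist_torque': array([-0.01406439,  0.01184641, -0.00036401]), 'gripper_force': 0.0, 'gripper_width': 85.37860449053342}
```

```bash
python3 - <<'E'
import cv2
a=cv2.imread("pics/scene0.png")[90:450,190:560]; b=cv2.imread("pics/top0.png")[120:400,100:420]
cv2.imwrite("pics/s1.png",cv2.resize(a,None,fx=1.6,fy=1.6)); cv2.imwrite("pics/t1.png",cv2.resize(b,None,fx=2.1,fy=2.1))
E
```

```text
(no output)
```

View pics/s1.png

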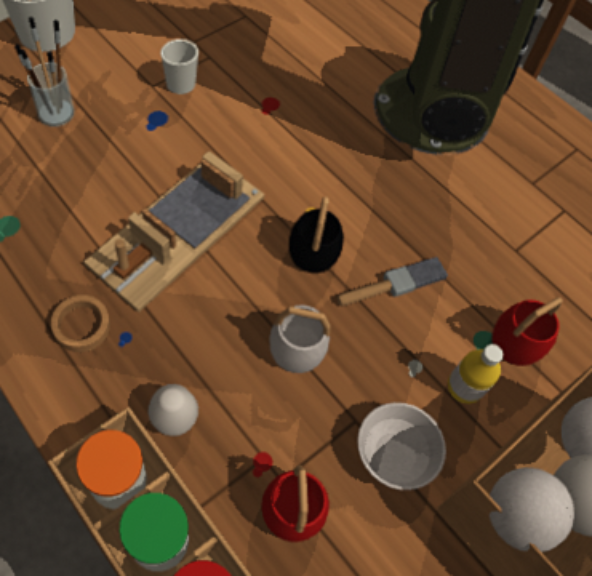

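View pics/t1.png

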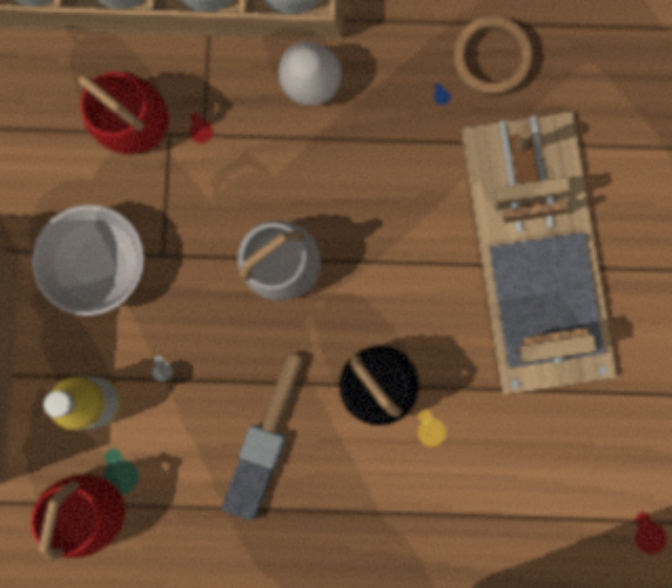

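The plain lantern is the grey one at top pixel (230,245), about (545,228). The black and red ones are decoys. The clamp lies at about (564,-64), with its jaw end at far x and the rest near. I'll take wrist views on the way there.

{"op": "arm_command", "data": {
  "commands": [
    [[25,48,5],0],
    [[25,48,5],0],
    [[25,48,5],0],
    [[25,48,5],0],
    [[25,48,5],0]
  ],
  "claw": 1
}}

```text
time: 1.82
tcp_pos: [353.4, -313.4, 275.6]
tool_rot: [-0.608, 3.082, -0.0]
ft_force: [1.1, 0.5, -0.3]
gripper_width: 85.8
gripper_force: 0.0
```

{"op": "arm_command", "data": {
  "commands": [
    [[25,48,5],0],
    [[25,48,5],0],
    [[25,48,5],0],
    [[25,48,5],0],
    [[25,48,5],0]
  ]
}}

```text
time: 2.45
tcp_pos: [478.5, -73.2, 300.8]
tool_rot: [-0.609, 3.081, 0.0]
ft_force: [1.1, -0.4, -0.1]
gripper_width: 85.4
gripper_force: 0.0
```

```bash
cat > look.py <<'E'
import sys,pickle
from h import *
k=sys.argv[1]; s=env.observe(); c=cam("wrist"); im=save("wrist",f"pics/w{k}.png")
pickle.dump((c,s),open(f"w{k}.pkl","wb"))
print(s["time"],s["tcp_pos"].round(1),s["tool_rot"].round(3),"cam",(-c[1].T@c[2]).round(),"fwd",c[1][2].round(2))
for l in sys.argv[2:]:
    for d in env.recognise("wrist",l)[:3]: print(l,round(d["conf"],2),np.round(d["rect"]))
E
python3 look.py 1 jaw_post jaw felt clamp
```

```text
2.45 [478.5 -73.2 300.8] [-0.609  3.081  0.   ] cam [ 412. -100.  423.] fwd [ 0.27  0.11 -0.96]
jaw_post 0.9 [234. 304. 319. 430.]
jaw 0.61 [231. 305. 317. 431.]
jaw 0.33 [215. 109. 384. 428.]
felt 0.58 [213. 111. 384. 432.]
clamp 0.7 [213. 110. 390. 430.]
```

View pics/w1.png

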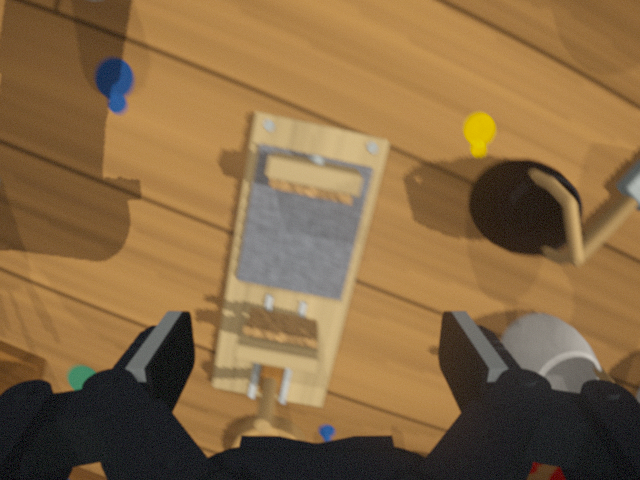

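Wrist view: the whole clamp shows. Plate corners are at (255,111), (389,139), (322,407) and (213,387). The rest's cork edge is near (272,190)-(352,203), the jaw's cork edge near (248,308)-(318,322), and the post top is hidden at about (262,430).

```bash
python3 - <<'E'
import pickle
from h import *
c,s=pickle.load(open("w1.pkl","rb"))
P=[atz(c,u,v,14) for u,v in((255,111),(389,139),(322,407),(213,387))]
print(np.round(P,0)); f=lambda a,b:np.linalg.norm(P[a]-P[b]); print(f(0,1),f(3,2),f(0,3),f(1,2))
x=(P[0]+P[1]-P[2]-P[3]); print("x dir",np.degrees(np.arctan2(x[1],x[0])), "ctr",np.mean(P,0))
F=[atz(c,u,v,22) for u,v in((259,147),(371,167),(341,299),(237,280))]
print("felt",np.round(F),np.mean(F,0), [np.linalg.norm(F[i]-F[i-1]) for i in range(4)])
for n,z,pts in(("restcork",74,((270,192),(353,204))),("jawcork",76,((248,308),(318,322)))):
    for p in pts: print(n,atz(c,*p,z).round(1))
t=cam("top")
print("handle",[atz(t,100+u/2.1,120+v/2.1,124).round() for u,v in((247,273),(295,237))])
m=env.recognise("top","lantern")
E
```

```text
[[ 431. -155.   14.]
 [ 407.  -29.   14.]
 [ 711.   29.   14.]
 [ 735.  -97.   14.]]
128.84229094437296 128.25474645567894 308.61050218741826 309.551700734278
x dir -169.22225169263143 ctr [571.1382326  -62.92677052  14.        ]
felt [[ 460. -139.   22.]
 [ 438.  -35.   22.]
 [ 573.   -7.   22.]
 [ 594. -114.   22.]] [516.24421339 -73.82427071  22.        ] [np.float64(136.18846015244046), np.float64(106.78902583734664), np.float64(138.14872883090504), np.float64(108.6592459333275)]
restcork [ 485.4 -112.7   74. ]
restcork [468.4 -44.6  74. ]
jawcork [591.6 -94.   76. ]
jawcork [580.4 -30.2  76. ]
handle [array([524., 244., 124.]), array([564., 195., 124.])]
```

Clamp lengths fit (309×128.5 against 310×130, felt 137×108). Clamp x points at about -169°, its origin is at about (528,-72), the rest face at x≈51 and the jaw at x≈-59. Next, the lantern.

{"op": "arm_command", "data": {
  "commands": [
    [[9,58,0],0],
    [[9,58,0],0],
    [[9,58,0],0],
    [[9,58,0],0],
    [[9,58,0],0]
  ]
}}

```text
time: 3.38
tcp_pos: [523.3, 215.5, 300.8]
tool_rot: [-0.605, 3.082, 0.001]
ft_force: [-0.1, 0.6, -0.5]
gripper_width: 85.4
gripper_force: 0.0
```

```bash
python3 look.py 2 lantern lantern_handle
```

```text
3.375 [523.3 215.5 300.8] [-6.050e-01  3.082e+00  1.000e-03] cam [457. 188. 423.] fwd [ 0.27  0.11 -0.96]
lantern 0.86 [374. 367. 457. 457.]
lantern 0.84 [586.   2. 638.  77.]
lantern 0.77 [194.   0. 304.  85.]
lantern_handle 0.96 [374. 368. 454. 456.]
lantern_handle 0.94 [269. 176. 364. 276.]
lantern_handle 0.83 [583.   1. 640.  78.]
```

{"op": "arm_command", "data": {
  "commands": [
    [[0,0,0],-10],
    [[0,0,0],-10],
    [[0,0,0],-10],
    [[0,0,0],-10],
    [[0,0,0],-10]
  ]
}}

```text
time: 4.15
tcp_pos: [523.3, 212.9, 301.0]
tool_rot: [0.764, 3.046, 0.001]
ft_force: [-0.1, 0.6, 0.8]
gripper_width: 85.0
gripper_force: 0.0
```

{"op": "arm_command", "data": {
  "commands": [
    [[0,0,0],-10],
    [[0,0,0],-10],
    [[0,0,0],0]
  ]
}}

```text
time: 4.53
tcp_pos: [549.9, 177.1, 299.4]
tool_rot: [-1.175, -2.887, -0.026]
ft_force: [0.2, 0.4, -0.4]
gripper_width: 85.2
gripper_force: 0.0
```

```bash
python3 look.py 3 lantern lantern_handle; python3 -c "
import cv2,numpy as np
cv2.imwrite('pics/w23.png',cv2.resize(np.hstack([cv2.imread('pics/w2.png')[:400,120:520],cv2.imread('pics/w3.png')[:400,120:520]]),(800,400)))"
```

```text
4.525 [549.9 177.1 299.4] [-1.175 -2.887 -0.026] cam [501. 225. 424.] fwd [ 0.19 -0.18 -0.97]
lantern 0.95 [303. 115. 401. 220.]
lantern 0.88 [ 74.  99. 208. 200.]
lantern 0.74 [457.   0. 590.  65.]
lantern_handle 0.79 [ 76.  99. 213. 200.]
lantern_handle 0.6 [304. 112. 403. 218.]
```

View pics/w23.png

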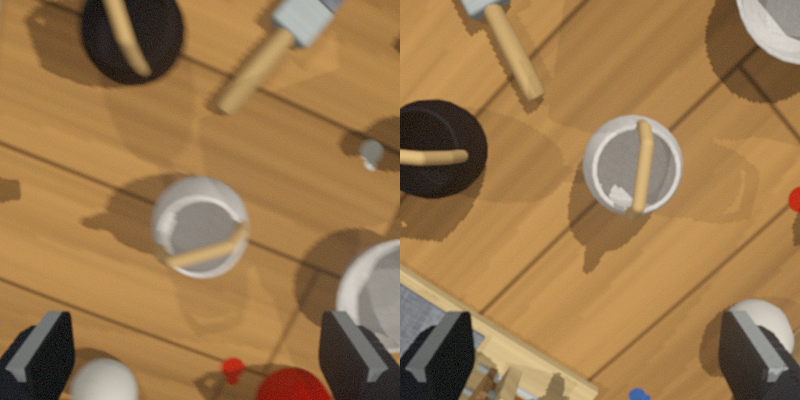

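The picture shows the plain lantern at w2 pixel (317,226), with its handle running (290,262)-(365,228). In w3 it is at (353,167), handle (363,125)-(360,208). The turn seems to have met a joint limit, so I'll check that and fit the handle.

```bash
cat > fit.py <<'E'
import pickle
from h import *
from scipy.optimize import least_squares
print(env.observe()["qpos"].round(3))
D=[]
for k,(l,t,r,b) in (("2",(269,176,364,276)),("3",(303,115,401,220))):
    c,s=pickle.load(open(f"w{k}.pkl","rb")); im=cv2.imread(f"pics/w{k}.png")
    h=cv2.cvtColor(im,cv2.COLOR_BGR2HSV); m=np.zeros(h.shape[:2],bool)
    yy,xx=np.mgrid[:480,:640]; e=((xx-(l+r)/2)/((r-l)/2-8))**2+((yy-(t+b)/2)/((b-t)/2-8))**2<1
    m=e&(h[...,1]>75)
    n,L,st,_=cv2.connectedComponentsWithStats(m.astype(np.uint8)); i=1+st[1:,4].argmax(); ys,xs=np.where(L==i)
    print(k,len(xs),xs.min(),xs.max(),ys.min(),ys.max()); D.append((c,np.c_[xs,ys],(l,t,r,b)))
# handle line: intersect image-line planes at two views
def plane(c,p):
    vx,vy,x0,y0=cv2.fitLine(p.astype(np.float32),cv2.DIST_HUBER,0,.01,.01).ravel()
    o,d1=ray(c,x0-20*vx,y0-20*vy);_,d2=ray(c,x0+20*vx,y0+20*vy); n=np.cross(d1,d2);return o,n/np.linalg.norm(n)
(o1,n1),(o2,n2)=[plane(c,p) for c,p,_ in D]
d=np.cross(n1,n2);d/=np.linalg.norm(d)
A=np.array([n1,n2,d]);
# shell centre by triangulation of rect centres
X,res=tri([ray(c,(q[0]+q[2])/2,(q[1]+q[3])/2) for c,_,q in D]); print("shell ctr",X.round(1),np.round(res,1))
P=np.linalg.solve(A,[n1@o1,n2@o2,d@X]); print("handle pt",P.round(1),"dir",d.round(3),np.degrees(np.arctan2(d[1],d[0])))
Y,r2=tri([ray(c,*p.mean(0)) for c,p,_ in D]); print("handle mean tri",Y.round(1),np.round(r2,1))
E
python3 fit.py
```

```text
[ 6.460e-01 -2.000e-03  1.420e-01 -3.000e-02 -1.713e+00 -2.989e+00]
2 861 282 355 227 266
3 1228 345 373 124 211
shell ctr [549.4 225.5  47.1] [0.4 0.4]
handle pt [550.8 222.2 132. ] dir [-0.653  0.756  0.039] 130.838330070266
handle mean tri [544.4 229.6 132.4] [0.2 0.2]
```

Joint 6 was at its limit, so I'll turn the other way by +175° and take a third view with a wider baseline.

{"op": "arm_command", "data": {
  "commands": [
    [[0,10,0],10],
    [[0,10,0],10],
    [[0,10,0],10],
    [[0,10,0],10],
    [[0,8,0],10]
  ]
}}

```text
time: 5.3
tcp_pos: [548.3, 229.6, 299.3]
tool_rot: [0.175, -3.108, -0.007]
ft_force: [0.4, 0.7, -0.3]
gripper_width: 85.3
gripper_force: 0.0
```

{"op": "arm_command", "data": {
  "commands": [
    [[0,0,0],10],
    [[0,0,0],10],
    [[0,0,0],10],
    [[0,0,0],10],
    [[0,0,0],10]
  ]
}}

```text
time: 5.92
tcp_pos: [548.3, 229.2, 299.3]
tool_rot: [1.472, -2.744, 0.014]
ft_force: [0.8, -0.1, -0.6]
gripper_width: 85.2
gripper_force: 0.0
```

{"op": "arm_command", "data": {
  "commands": [
    [[0,0,0],10],
    [[0,0,0],10],
    [[0,0,0],10],
    [[0,0,0],10],
    [[0,0,0],10]
  ]
}}

```text
time: 6.55
tcp_pos: [548.3, 229.2, 299.3]
tool_rot: [2.499, -1.868, 0.031]
ft_force: [-0.5, -0.7, -0.6]
gripper_width: 85.2
gripper_force: 0.0
```

{"op": "arm_command", "data": {
  "commands": [
    [[0,0,0],10],
    [[0,0,0],10],
    [[0,0,0],5],
    [[0,0,0],0]
  ]
}}

```text
time: 7.05
tcp_pos: [548.4, 229.2, 299.4]
tool_rot: [2.844, -1.295, 0.038]
ft_force: [-0.5, -0.4, 0.2]
gripper_width: 85.2
gripper_force: 0.0
```

```bash
python3 look.py 4 lantern lantern_handle; python3 -c "from h import *;print(env.observe()['qpos'])"
```

```text
7.05 [548.4 229.2 299.4] [ 2.844 -1.295  0.038] cam [595. 178. 424.] fwd [-0.17  0.19 -0.97]
lantern 0.73 [270. 154. 365. 263.]
lantern 0.67 [456. 156. 588. 255.]
lantern 0.56 [  1. 186. 127. 285.]
lantern_handle 0.93 [454. 154. 594. 255.]
lantern_handle 0.6 [270. 151. 365. 260.]
lantern_handle 0.59 [  2. 186. 122. 283.]
[ 0.74932176  0.03314252  0.15585273  0.02920397 -1.69989683 -0.03037944]
```

View pics/w4.png

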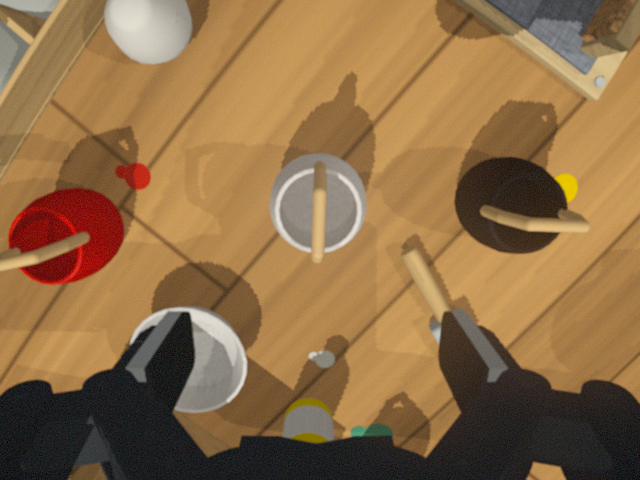

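The lantern is at (318,205) in w4, with the handle vertical in the image from (320,165) to (318,260), so the closing line is square to it. Now a fit with the wide baseline.

```bash
sed -e 's/("3",(303,115,401,220))/("4",(270,154,365,263))/' fit.py > fit2.py; python3 fit2.py; python3 - <<'E'
import pickle
from h import *
from scipy.spatial.transform import Rotation as Ro
s=env.observe(); R=Ro.from_rotvec(s["tool_rot"]).as_matrix(); print("tool z",R[:,2].round(3),"tool y ang",np.degrees(np.arctan2(R[1,1],R[0,1])))
cs=[(pickle.load(open(f"w{k}.pkl","rb"))[0],p) for k,p in (("2",(317,226)),("3",(353,167)),("4",(318,208)))]
for x,y in ((549,225),): 
  for c,_ in cs: print(np.round([proj(c,(x+a*-.653,y+a*.756,124)) for a in(-22,22)]).tolist(), np.round(proj(c,(x,y,0))))
E
```

```text
[ 0.749  0.033  0.156  0.029 -1.7   -0.03 ]
2 861 282 355 227 266
4 1235 302 331 163 254
shell ctr [547.6 226.6  54.1] [1.6 1.6]
handle pt [546.8 229.3 127.1] dir [ 0.635 -0.772  0.036] -50.54775970035808
handle mean tri [552.4 227.6 105.5] [5.7 5.7]
tool z [ 0.015 -0.026 -1.   ] tool y ang -139.0223275837144
[[288.0, 261.0], [344.0, 243.0]] [316. 214.]
[[357.0, 208.0], [364.0, 146.0]] [347. 163.]
[[320.0, 192.0], [320.0, 251.0]] [318. 196.]
```

Handle height measures about 126 (expected 124), middle at about (548.5,226). Descending now.

{"op": "arm_command", "data": {
  "commands": [
    [[0,-1,-45],0],
    [[0,-1,-45],0],
    [[0,-1,-45],0],
    [[0,0,-25],0],
    [[0,0,-14],0]
  ],
  "claw": 0.5,
  "newtons": 30
}}

```text
time: 7.82
tcp_pos: [548.3, 225.7, 123.4]
tool_rot: [2.841, -1.295, 0.036]
ft_force: [-0.5, 0.2, 0.3]
gripper_width: 42.7
gripper_force: 0.0
```

{"op": "arm_command", "data": {
  "commands": [
    [[0,0,0],0],
    [[0,0,0],0],
    [[0,0,0],0],
    [[0,0,0],0],
    [[0,0,0],0]
  ],
  "claw": 0
}}

```text
time: 8.45
tcp_pos: [549.5, 226.4, 126.3]
tool_rot: [2.845, -1.295, 0.04]
ft_force: [1.5, 1.8, 3.8]
gripper_width: 8.9
gripper_force: 29.6
```

{"op": "arm_command", "data": {
  "commands": [
    [[0,0,2],0],
    [[0,0,3],0],
    [[0,0,5],0],
    [[0,0,10],0],
    [[0,0,10],0]
  ]
}}

```text
time: 9.07
tcp_pos: [548.8, 226.0, 155.8]
tool_rot: [2.843, -1.294, 0.038]
ft_force: [0.9, -0.2, -2.8]
gripper_width: 8.6
gripper_force: 29.1
```

The lantern is lifted (8.9 mm width on the cane, grip 29 N). I'll raise it and take a second view of the clamp on the way.

{"op": "arm_command", "data": {
  "commands": [
    [[0,0,30],0],
    [[0,-20,30],0],
    [[0,-30,30],0],
    [[0,-30,10],0],
    [[0,-20,0],0]
  ]
}}

```text
time: 9.7
tcp_pos: [549.1, 125.0, 256.8]
tool_rot: [2.845, -1.296, 0.04]
ft_force: [-0.7, 0.8, -2.7]
gripper_width: 9.0
gripper_force: 29.2
```

{"op": "arm_command", "data": {
  "commands": [
    [[0,-20,0],0],
    [[0,-10,0],0],
    [[0,0,0],0],
    [[0,0,0],0]
  ]
}}

```text
time: 10.2
tcp_pos: [548.7, 96.4, 254.6]
tool_rot: [2.843, -1.294, 0.037]
ft_force: [0.3, -0.4, -2.2]
gripper_width: 8.5
gripper_force: 29.2
```

```bash
python3 look.py 5 jaw jaw_post felt
```

```text
10.2 [548.7  96.4 254.6] [ 2.843 -1.294  0.037] cam [596.  45. 379.] fwd [-0.17  0.19 -0.97]
jaw 0.56 [329.   0. 402.  57.]
felt 0.65 [225.   0. 608. 206.]
```

View pics/w5.png

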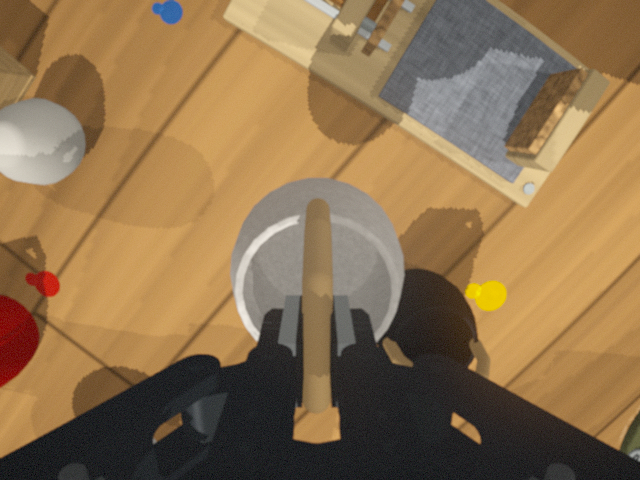

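The lantern hangs from the handle. The clamp shows at the top: rest cork face with its foot edge at (508,148)-(545,72) and top edge at (537,155)-(583,70), and plate corners at (525,206) and (225,15).

```bash
python3 - <<'E'
import pickle
from h import *
c,s=pickle.load(open("w5.pkl","rb")); a=np.radians(-169.2); ex=np.array([np.cos(a),np.sin(a)]); ey=np.array([-ex[1],ex[0]]); O=np.array([528,-71.7])
f=lambda p:(np.round((p[:2]-O)@ex,1),np.round((p[:2]-O)@ey,1))
for n,u,v,z in(("corner rest",525,206,14),("corner jaw",225,15,14),("felt corner",380,96,22),("felt corner",517,181,22),("cork foot",508,148,22),("cork foot",545,72,22),("cork top",537,155,74),("cork top",583,70,74),("jawcork foot",367,52,28)):
    p=atz(c,u,v,z); print(n,p.round(),f(p))
im=cv2.imread("pics/w5.png")[0:220,300:640]; cv2.imwrite("pics/w5c.png",cv2.resize(im,None,fx=2.3,fy=2.3,interpolation=cv2.INTER_CUBIC))
E
```

```text
corner rest [410. -30.  14.] (np.float64(108.5), np.float64(-63.2))
corner jaw [709.  24.  14.] (np.float64(-196.0), np.float64(-59.7))
felt corner [572. -10.  22.] (np.float64(-55.2), np.float64(-52.6))
felt corner [436. -38.  22.] (np.float64(84.6), np.float64(-50.1))
cork foot [462. -52.  22.] (np.float64(61.0), np.float64(-31.5))
cork foot [ 483. -118.   22.] (np.float64(52.5), np.float64(36.9))
cork top [461. -50.  74.] (np.float64(61.3), np.float64(-34.2))
cork top [ 480. -116.   74.] (np.float64(55.8), np.float64(34.2))
jawcork foot [603. -27.  28.] (np.float64(-82.2), np.float64(-30.0))
```

View pics/w5c.png

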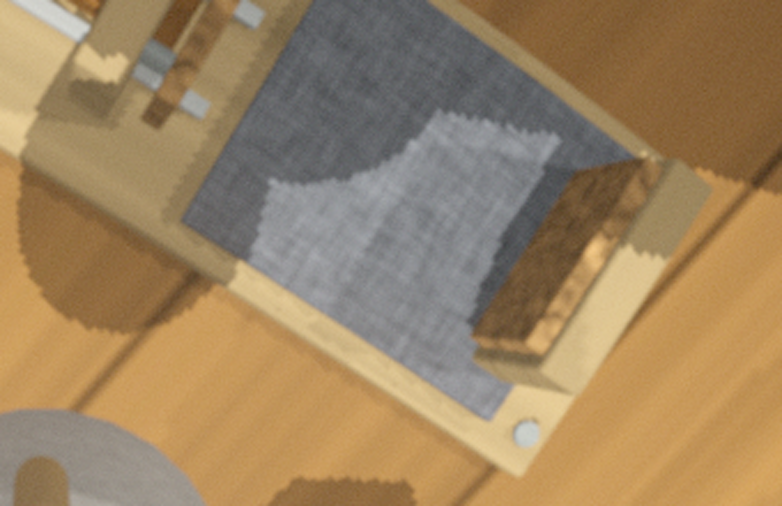

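```bash
python3 - <<'E'
import pickle
from h import *
a=np.radians(-169.2); ex=np.array([np.cos(a),np.sin(a)]); ey=np.array([-ex[1],ex[0]]); O=np.array([528,-71.7])
f=lambda p:(np.round((p[:2]-O)@ex,1),np.round((p[:2]-O)@ey,1))
c5=pickle.load(open("w5.pkl","rb"))[0];c1=pickle.load(open("w1.pkl","rb"))[0]
g=lambda u,v:(300+u/2.3,v/2.3)
for n,p,z in(("rest top",g(525,347),74),("rest top",g(638,160),74),("jaw cork front",g(165,127),76),("jaw cork front",g(240,0),76)): print(n,f(atz(c5,*p,z)))
for n,p,z in(("w1 rest",(270,192),74),("w1 rest",(353,204),74),("jaw",(248,308),76),("jaw",(318,322),76)): print(n,f(atz(c1,*p,z)))
im=cv2.imread("pics/w1.png")[130:450,190:400]; 
def P(x,y,z): return proj(c1,[*(O+x*ex+y*ey),z])
for xx,z in((54,74),(58,74),(-60,76),(-85,76)):
    q=[P(xx,y,z) for y in(-35,35)]
    cv2.line(im,*[(int(round(u-190)),int(round(v-130))) for u,v in q],(0,255,0) if xx in(54,-60) else (255,255,0),1)
cv2.imwrite("pics/w1c.png",cv2.resize(im,None,fx=1.87,fy=1.87*1,interpolation=cv2.INTER_CUBIC)) 
E
```

```text
rest top (np.float64(53.7), np.float64(-35.3))
rest top (np.float64(51.9), np.float64(31.9))
jaw cork front (np.float64(-79.2), np.float64(-40.0))
jaw cork front (np.float64(-79.1), np.float64(2.0))
w1 rest (np.float64(49.6), np.float64(32.3))
w1 rest (np.float64(53.5), np.float64(-37.8))
jaw (np.float64(-58.3), np.float64(33.8))
jaw (np.float64(-59.3), np.float64(-31.0))
```

View pics/w1c.png

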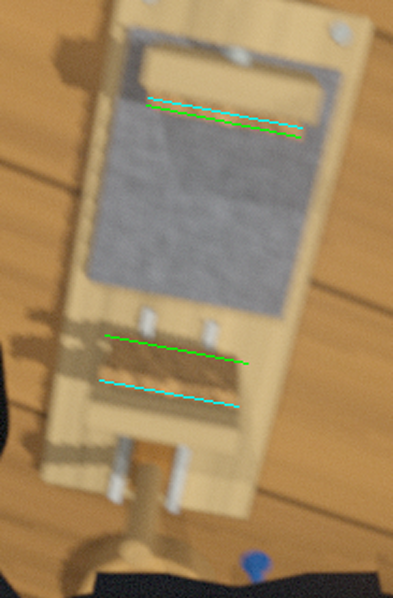

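Rest face is at x≈52.5 and the jaw face at x≈-80; the edge I first took for the jaw was the face's foot. Target for the lantern is about (526,-72), leaving about 5 mm to the rest. Moving over, then slowly down.

{"op": "arm_command", "data": {
  "commands": [
    [[-3,-25,0],0],
    [[-6,-45,0],0],
    [[-6,-45,0],0],
    [[-5,-35,0],0],
    [[-2,-18,0],0]
  ]
}}

```text
time: 11.02
tcp_pos: [526.5, -73.2, 255.2]
tool_rot: [2.843, -1.296, 0.038]
ft_force: [-0.8, -0.7, -2.9]
gripper_width: 8.8
gripper_force: 29.2
```

{"op": "arm_command", "data": {
  "commands": [
    [[-1,0,-15],0],
    [[0,0,-20],0],
    [[0,0,-20],0],
    [[0,0,-15],0],
    [[0,0,0],0]
  ]
}}

```text
time: 11.65
tcp_pos: [525.1, -71.7, 183.1]
tool_rot: [2.842, -1.293, 0.034]
ft_force: [-0.4, -0.9, -1.4]
gripper_width: 9.2
gripper_force: 29.2
```

```bash
python3 - <<'E'
from h import *
s=env.observe(); print(s["tcp_pos"].round(1),s["ft_force"].round(1),s["qpos"].round(2))
a=save("scene","pics/s2.png"); b=save("top","pics/t2.png")
cv2.imwrite("pics/st2.png",cv2.resize(np.hstack([a[130:300,230:400],b[160:330,290:460]])[:,:,::-1],None,fx=2.35,fy=2.35,interpolation=cv2.INTER_CUBIC))
E
```

```text
[525.1 -71.7 183.1] [-0.4 -0.9 -1.4] [ 0.26 -0.16 -0.24  0.03 -1.49  0.45]
```

View pics/st2.png

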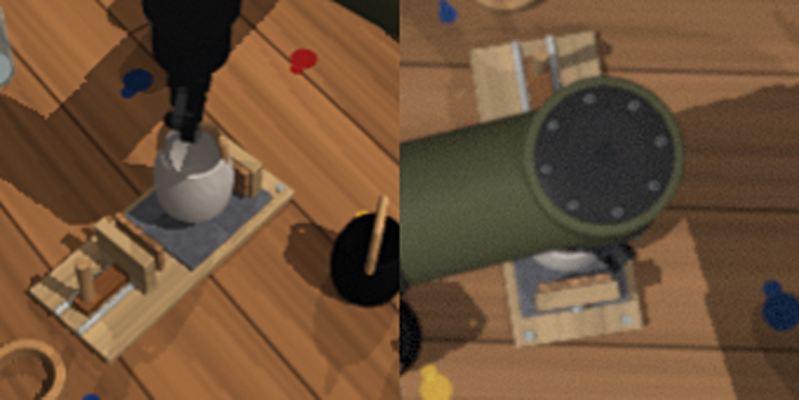

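The scene view shows the lantern held above the felt, between jaw and rest. I'll check position and tilt by fitting the shell outline in the scene mask.

```bash
cat > sil.py <<'E'
import sys
from h import *
def shell(x,y,z,tx=0,ty=0):
    P=[]
    for h,r in((0,40),(8,42),(16,43.8),(32,45),(48,43.5),(64,40),(80,36)):
        for t in np.linspace(0,2*np.pi,48): P.append((r*np.cos(t),r*np.sin(t),h))
    R=cv2.Rodrigues(np.array([tx,ty,0.]))[0]; P=(np.array(P)-[0,0,124])@R.T+[0,0,124]
    return P+[x,y,z]
def check(n,pose):
    c=cam(n); im=save(n,"pics/tmp.png")
    best=None
    for d in env.trace(n,"lantern"):
        m=d["mask"]; u,v=proj(c,np.add(pose,[0,0,40]))
        if m[int(v)-3:int(v)+4,int(u)-3:int(u)+4].any(): best=m;print(n,d["conf"],np.round(d["rect"]));break
    if best is None: print("none");return
    q=np.array([proj(c,p) for p in shell(*pose)],np.float32); hull=cv2.convexHull(q).astype(np.int32)
    z=np.zeros((480,640),np.uint8); cv2.fillConvexPoly(z,hull,1); a=z>0
    ctr=lambda k:np.round(np.c_[np.where(k)[::-1]].mean(0),1)
    print("model rect",q.min(0).round(),q.max(0).round(),"IoU",(a&best).sum()/(a|best).sum(),ctr(a),ctr(best))
    o=cv2.imread("pics/tmp.png"); cv2.polylines(o,[hull],True,(0,255,0),1); cs,_=cv2.findContours(best.astype(np.uint8),0,1); cv2.drawContours(o,cs,-1,(0,0,255),1)
    x,y=hull.reshape(-1,2).mean(0).astype(int); cv2.imwrite("pics/sil.png",cv2.resize(o[y-60:y+60,x-80:x+80],None,fx=4,fy=4))
if __name__=="__main__": check("scene",[float(a) for a in sys.argv[1:]])
E
python3 sil.py 525.5 -71.7 58.5
```

```text
scene 0.63 [292. 182. 330. 221.]
model rect [295. 183.] [329. 225.] IoU 0.8777777777777778 [311.1 203.2] [311.8 203.4]
```

View pics/sil.png

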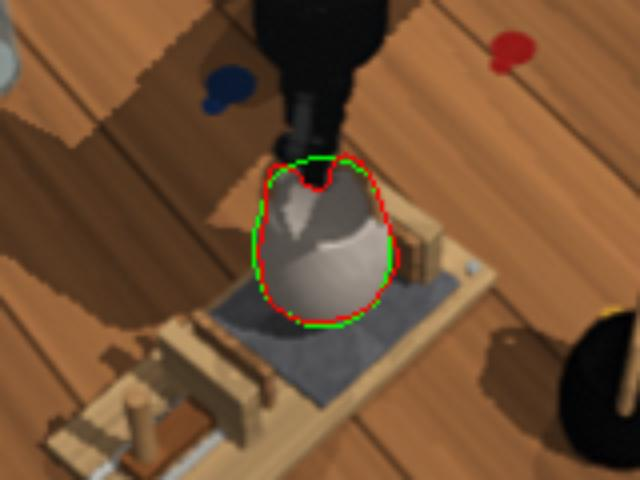

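The model outline fits upright within about 1 px. I'll shift 2 mm away from the rest and lower slowly.

{"op": "arm_command", "data": {
  "commands": [
    [[2,0,-8],0],
    [[0,0,-8],0],
    [[0,0,-8],0],
    [[0,0,-5],0],
    [[0,0,0],0]
  ]
}}

```text
time: 12.48
tcp_pos: [527.5, -72.0, 155.4]
tool_rot: [2.843, -1.294, 0.036]
ft_force: [-0.6, 0.2, -1.7]
gripper_width: 8.6
gripper_force: 29.2
```

{"op": "arm_command", "data": {
  "commands": [
    [[0,0,-1.5],0],
    [[0,0,-1.5],0],
    [[0,0,-1],0],
    [[0,0,0],0],
    [[0,0,0],0]
  ]
}}

```text
time: 13.1
tcp_pos: [527.8, -72.0, 152.1]
tool_rot: [2.843, -1.294, 0.038]
ft_force: [0.7, 0.4, -1.6]
gripper_width: 9.0
gripper_force: 29.2
```

{"op": "arm_command", "data": {
  "commands": [
    [[0,0,-1],0],
    [[0,0,-1],0],
    [[0,0,0],0],
    [[0,0,0],0]
  ]
}}

```text
time: 13.6
tcp_pos: [527.8, -72.0, 150.0]
tool_rot: [2.843, -1.294, 0.038]
ft_force: [-0.5, -0.1, -2.4]
gripper_width: 9.1
gripper_force: 29.2
```

{"op": "arm_command", "data": {
  "commands": [
    [[0,0,-1],0],
    [[0,0,-1],0],
    [[0,0,0],0],
    [[0,0,0],0]
  ]
}}

```text
time: 14.1
tcp_pos: [527.8, -72.0, 148.1]
tool_rot: [2.843, -1.294, 0.038]
ft_force: [-1.4, 0.7, -2.1]
gripper_width: 8.9
gripper_force: 29.4
```

{"op": "arm_command", "data": {
  "commands": [
    [[0,0,-1],0],
    [[0,0,0],0],
    [[0,0,0],0]
  ]
}}

```text
time: 14.48
tcp_pos: [527.8, -72.1, 147.3]
tool_rot: [2.843, -1.294, 0.038]
ft_force: [-0.2, -0.4, 0.8]
gripper_width: 9.0
gripper_force: 29.5
```

It's touching down (about 3 N change). Release and back off upward.

{"op": "arm_command", "data": {
  "commands": [
    [[0,0,-0.5],0],
    [[0,0,0],0],
    [[0,0,0],0],
    [[0,0,0],0]
  ],
  "claw": 0.45
}}

```text
time: 14.98
tcp_pos: [527.8, -72.0, 146.4]
tool_rot: [2.843, -1.294, 0.038]
ft_force: [-0.3, -0.4, 0.0]
gripper_width: 38.8
gripper_force: 0.0
```

{"op": "arm_command", "data": {
  "commands": [
    [[0,0,10],0],
    [[0,0,20],0],
    [[0,0,40],0],
    [[10,2,40],0],
    [[20,5,20],0]
  ]
}}

```text
time: 15.6
tcp_pos: [558.5, -65.3, 282.0]
tool_rot: [2.846, -1.296, 0.047]
ft_force: [1.0, -0.5, 0.7]
gripper_width: 38.5
gripper_force: 0.0
```

```bash
python3 sil.py 526 -72 22; python3 look.py 6 jaw_post lantern
```

```text
scene 0.63 [297. 190. 328. 232.]
model rect [295. 192.] [328. 232.] IoU 0.9068376068376068 [311.2 211.6] [310.8 210.7]
15.7 [559.4 -64.9 280.4] [ 2.845 -1.295  0.045] cam [ 606. -116.  405.] fwd [-0.17  0.19 -0.97]
jaw_post 0.92 [153. 111. 293. 219.]
jaw_post 0.18 [137.  49. 482. 316.]
lantern 0.82 [272. 370. 358. 444.]
lantern 0.57 [300. 181. 406. 304.]
```

View pics/w6.png

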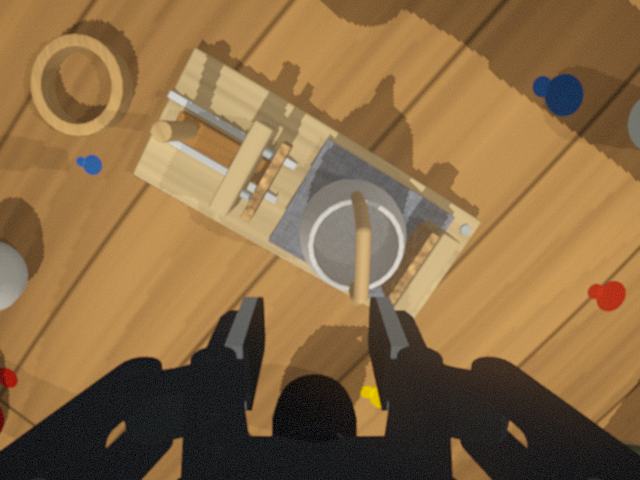

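The lantern stands on the felt. The post top is at (162,131), and the jaw face strip runs from (288,143) to (247,218).

```bash
python3 - <<'E'
import pickle
from h import *
a=np.radians(-169.2); ex=np.array([np.cos(a),np.sin(a)]); ey=np.array([-ex[1],ex[0]]); O=np.array([528,-71.7])
f=lambda p:(np.round((p[:2]-O)@ex,1),np.round((p[:2]-O)@ey,1))
c=pickle.load(open("w6.pkl","rb"))[0];c1=pickle.load(open("w1.pkl","rb"))[0]
p=atz(c,162,131,101);print("post",p,f(p))
p=atz(c1,265,421,101);print("post w1",p,f(p))
for u,v in((290,146),(250,219)): p=atz(c,u,v,76);print("jaw",p,f(p))
q=(300+352)/2
p=atz(c,357,245,102);print("mouth ctr",p,f(p))
E
```

```text
post [688.24070438 -44.8312661  101.        ] (np.float64(-162.4), np.float64(3.6))
post w1 [683.19911596 -41.35797721 101.        ] (np.float64(-158.1), np.float64(-0.7))
jaw [612.72257395 -94.19586796  76.        ] (np.float64(-79.0), np.float64(38.0))
jaw [600.01364912 -29.8936691   76.        ] (np.float64(-78.6), np.float64(-27.6))
mouth ctr [528.09566431 -73.49320103 102.        ] (np.float64(0.2), np.float64(1.8))
```

{"op": "arm_command", "data": {
  "commands": [
    [[22,4,0],10],
    [[22,4,0],10],
    [[22,4,0],10],
    [[22,4,0],10],
    [[22,4,0],10]
  ],
  "claw": 0.7
}}

```text
time: 16.48
tcp_pos: [667.7, -45.0, 275.8]
tool_rot: [3.136, 0.038, 0.044]
ft_force: [-0.4, 0.4, 0.4]
gripper_width: 60.0
gripper_force: 0.0
```

{"op": "arm_command", "data": {
  "commands": [
    [[18,3,0],10],
    [[0,0,0],0],
    [[0,0,0],0]
  ]
}}

```text
time: 16.85
tcp_pos: [685.0, -42.2, 276.3]
tool_rot: [3.124, 0.297, 0.045]
ft_force: [-1.5, 0.6, -0.5]
gripper_width: 59.7
gripper_force: 0.0
```

```bash
python3 look.py 7 jaw_post lantern; python3 -c "
import cv2
cv2.imwrite('pics/w7s.png',cv2.imread('pics/w7.png'))"
```

```text
16.85 [685.  -42.2 276.3] [3.124 0.297 0.045] cam [754. -28. 401.] fwd [-0.25 -0.05 -0.97]
jaw_post 0.59 [270. 183. 366. 311.]
lantern 0.9 [269. 326. 361. 440.]
lantern 0.79 [113. 442. 160. 480.]
```

View pics/w7.png

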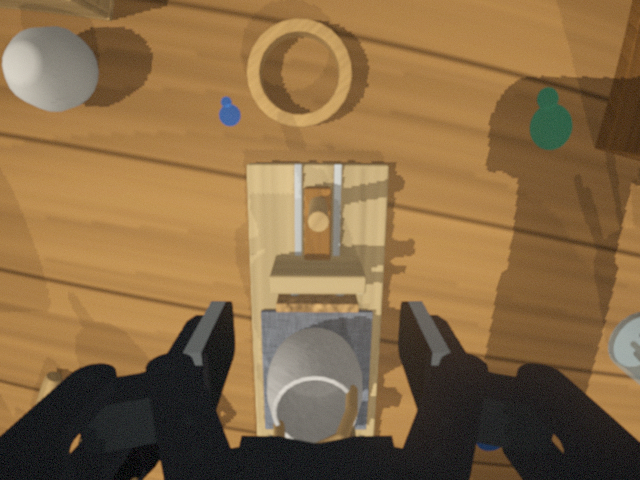

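The post top is at (318,221), and the clamp is square with the tool.

```bash
python3 - <<'E'
import pickle
from h import *
c6=pickle.load(open("w6.pkl","rb"))[0];c7=pickle.load(open("w7.pkl","rb"))[0]
print(tri([ray(c6,162,131),ray(c7,318,221)]), atz(c7,318,221,101))
for u,v in((247,164),(388,164)): print(atz(c7,u,v,14).round(1))
for u,v in((278,307),(358,307)): print("jaw",atz(c7,u,v,76).round(1))
from scipy.spatial.transform import Rotation as Ro
s=env.observe(); R=Ro.from_rotvec(s["tool_rot"]).as_matrix(); print(R[:,2].round(3),np.degrees(np.arctan2(R[1,1],R[0,1])),s["qpos"].round(2))
E
```

```text
(array([689.28360256, -43.87897092,  97.08201338]), [np.float64(0.03975886363709823), np.float64(0.03975886363692525)]) [690.09560297 -43.64156697 101.        ]
[711.5  25.   14. ]
[ 735.5 -100.6   14. ]
jaw [606.9 -26.1  76. ]
jaw [619.2 -91.5  76. ]
[ 0.03  0.   -1.  ] -79.04677951407841 [ 0.23  0.25  0.36  0.01 -1.65  1.53]
```

The post is at (690,-44), height 97–101, consistent with 101. Descend to z≈78 and grip.

{"op": "arm_command", "data": {
  "commands": [
    [[2,0,-40],0],
    [[2,-1,-50],0],
    [[1,-0.5,-50],0],
    [[0,0,-38],0],
    [[0,0,-20],0]
  ]
}}

```text
time: 17.62
tcp_pos: [689.5, -43.6, 76.3]
tool_rot: [3.124, 0.301, 0.042]
ft_force: [0.2, 0.4, 1.2]
gripper_width: 59.7
gripper_force: 0.0
```

{"op": "arm_command", "data": {
  "commands": [
    [[0,0,0],0],
    [[0,0,0],0],
    [[0,0,0],0],
    [[0,0,0],0],
    [[0,0,0],0]
  ],
  "claw": 0,
  "newtons": 40
}}

```text
time: 18.25
tcp_pos: [691.9, -43.3, 81.3]
tool_rot: [3.124, 0.302, 0.053]
ft_force: [-0.6, 1.0, 5.6]
gripper_width: 15.0
gripper_force: 39.1
```

{"op": "arm_command", "data": {
  "commands": [
    [[-2.9,-0.6,0],0],
    [[-5.9,-1.1,0],0],
    [[-5.9,-1.1,0],0],
    [[-5.9,-1.1,0],0],
    [[-4.9,-0.9,0],0]
  ]
}}

```text
time: 18.88
tcp_pos: [668.2, -47.7, 81.3]
tool_rot: [3.124, 0.303, 0.06]
ft_force: [8.6, 0.5, 2.9]
gripper_width: 14.7
gripper_force: 38.9
```

{"op": "arm_command", "data": {
  "commands": [
    [[-1,-0.2,0],0],
    [[-1,-0.2,0],0],
    [[-1,-0.2,0],0],
    [[-1,-0.2,0],0],
    [[-1,-0.2,0],0]
  ]
}}

```text
time: 19.5
tcp_pos: [663.3, -48.5, 81.3]
tool_rot: [3.124, 0.303, 0.06]
ft_force: [7.8, 1.7, 2.0]
gripper_width: 15.2
gripper_force: 39.0
```

```bash
python3 - <<'E'
from h import *
ex=np.array([-.982,-.187])
s=env.observe(); print(s["time"],s["tcp_pos"].round(1),s["ft_force"].round(1),"along",s["ft_force"][:2]@ex)
im=save("scene","pics/s3.png"); cv2.imwrite("pics/s3c.png",cv2.resize(im[150:290,230:370,::-1],None,fx=4,fy=4,interpolation=cv2.INTER_CUBIC))
E
```

```text
19.5 [663.3 -48.5  81.3] [7.8 1.7 2. ] along -7.94103419617937
```

I've now viewed more pictures than the allowed 10, so I'm looking at no more and going on by force and numbers.

{"op": "arm_command", "data": {
  "commands": [
    [[-1,-0.2,0],0],
    [[-1,-0.2,0],0],
    [[-1,-0.2,0],0],
    [[-1,-0.2,0],0],
    [[0,0,0],0]
  ]
}}

```text
time: 20.18
tcp_pos: [659.2, -49.3, 81.3]
tool_rot: [3.124, 0.303, 0.06]
ft_force: [7.4, 2.9, 2.8]
gripper_width: 15.0
gripper_force: 39.0
```

{"op": "arm_command", "data": {
  "commands": [
    [[-1,-0.2,0],0],
    [[-1,-0.2,0],0],
    [[-1,-0.2,0],0],
    [[0,0,0],0]
  ]
}}

```text
time: 20.68
tcp_pos: [656.5, -49.8, 81.4]
tool_rot: [3.124, 0.303, 0.061]
ft_force: [9.2, 1.9, 1.8]
gripper_width: 15.0
gripper_force: 38.9
```

```bash
python3 - <<'E'
from h import *
from sil import check
check("scene",[526,-72,22]); check("scene",[522,-73,22])
E
```

```text
scene 0.85 [298. 193. 326. 231.]
model rect [295. 192.] [328. 232.] IoU 0.6169844020797227 [311.2 211.6] [310.2 214.6]
scene 0.71 [296. 195. 326. 230.]
model rect [296. 191.] [329. 231.] IoU 0.5852372583479789 [312.2 210.6] [310.3 214.7]
```

{"op": "arm_command", "data": {
  "commands": [
    [[-1,-0.2,0],0],
    [[-1,-0.2,0],0],
    [[0,0,0],0],
    [[0,0,0],0]
  ]
}}

```text
time: 21.38
tcp_pos: [654.6, -50.2, 81.4]
tool_rot: [3.124, 0.303, 0.061]
ft_force: [9.6, 1.9, 1.5]
gripper_width: 14.8
gripper_force: 38.9
```

{"op": "arm_command", "data": {
  "commands": [
    [[-1,-0.2,0],0],
    [[-1,-0.2,0],0],
    [[0,0,0],0],
    [[0,0,0],0]
  ]
}}

```text
time: 21.88
tcp_pos: [652.6, -50.5, 81.4]
tool_rot: [3.124, 0.303, 0.061]
ft_force: [8.8, 2.6, 2.3]
gripper_width: 15.2
gripper_force: 38.9
```

{"op": "arm_command", "data": {
  "commands": [
    [[-1,-0.2,0],0],
    [[0,0,0],0],
    [[0,0,0],0]
  ]
}}

```text
time: 22.25
tcp_pos: [651.6, -50.7, 81.4]
tool_rot: [3.124, 0.303, 0.061]
ft_force: [8.2, 2.6, 1.8]
gripper_width: 14.8
gripper_force: 38.9
```

{"op": "arm_command", "data": {
  "commands": [
    [[-1,-0.2,0],0],
    [[0,0,0],0],
    [[0,0,0],0]
  ]
}}

```text
time: 22.62
tcp_pos: [650.6, -50.9, 81.4]
tool_rot: [3.124, 0.303, 0.061]
ft_force: [8.6, 3.3, 1.2]
gripper_width: 14.9
gripper_force: 38.9
```

{"op": "arm_command", "data": {
  "commands": [
    [[-1,-0.2,0],0],
    [[0,0,0],0],
    [[0,0,0],0]
  ]
}}

```text
time: 23.0
tcp_pos: [649.6, -51.1, 81.4]
tool_rot: [3.124, 0.303, 0.061]
ft_force: [8.8, 1.5, 0.9]
gripper_width: 14.9
gripper_force: 38.9
```

{"op": "arm_command", "data": {
  "commands": [
    [[-1,-0.2,0],0],
    [[0,0,0],0],
    [[0,0,0],0]
  ]
}}

```text
time: 23.38
tcp_pos: [648.6, -51.3, 81.3]
tool_rot: [3.124, 0.303, 0.061]
ft_force: [9.1, 2.5, 2.5]
gripper_width: 15.1
gripper_force: 38.9
```

{"op": "arm_command", "data": {
  "commands": [
    [[-0.5,-0.1,0],0],
    [[0,0,0],0],
    [[0,0,0],0]
  ]
}}

```text
time: 23.75
tcp_pos: [648.1, -51.4, 81.3]
tool_rot: [3.124, 0.303, 0.061]
ft_force: [8.9, 1.8, 1.4]
gripper_width: 14.0
gripper_force: 38.9
```

{"op": "arm_command", "data": {
  "commands": [
    [[-1,-0.2,0],0],
    [[0,0,0],0],
    [[0,0,0],0]
  ]
}}

```text
time: 24.12
tcp_pos: [647.2, -51.5, 81.4]
tool_rot: [3.124, 0.304, 0.062]
ft_force: [10.0, 2.6, 1.8]
gripper_width: 15.0
gripper_force: 38.9
```

{"op": "arm_command", "data": {
  "commands": [
    [[-1,-0.2,0],0],
    [[0,0,0],0],
    [[0,0,0],0]
  ]
}}

```text
time: 24.5
tcp_pos: [646.6, -51.6, 81.4]
tool_rot: [3.124, 0.304, 0.063]
ft_force: [12.3, 2.1, 0.1]
gripper_width: 15.0
gripper_force: 38.9
```

{"op": "arm_command", "data": {
  "commands": [
    [[-0.7,-0.1,0],0],
    [[0,0,0],0],
    [[0,0,0],0]
  ]
}}

```text
time: 24.88
tcp_pos: [646.3, -51.7, 81.4]
tool_rot: [3.124, 0.304, 0.064]
ft_force: [13.2, 3.3, 0.1]
gripper_width: 14.8
gripper_force: 38.9
```

{"op": "arm_command", "data": {
  "commands": [
    [[-0.5,-0.1,0],0],
    [[0,0,0],0],
    [[0,0,0],0],
    [[0,0,0],0]
  ]
}}

```text
time: 25.38
tcp_pos: [646.1, -51.7, 81.4]
tool_rot: [3.124, 0.304, 0.065]
ft_force: [14.4, 1.0, -0.0]
gripper_width: 14.9
gripper_force: 39.0
```

```bash
python3 -c "
from h import *
F=[]
for i in range(12):
    env.capture('scene'); F.append(env.observe()['ft_force'])
print(np.mean(F,0).round(2),(np.array(F)[:,:2]@[-.982,-.187]).mean())"
```

```text
[14.37  2.15 -1.08] -14.51270652273083
```

Pinch is about 5 N above the sliding friction. Ease the arm's push, release and retreat.

{"op": "arm_command", "data": {
  "commands": [
    [[1,0.2,0],0],
    [[1,0.2,0],0],
    [[0,0,0],0]
  ]
}}

```text
time: 26.35
tcp_pos: [646.1, -51.7, 81.2]
tool_rot: [3.124, 0.303, 0.058]
ft_force: [5.6, 3.0, 3.7]
gripper_width: 14.6
gripper_force: 39.3
```

{"op": "arm_command", "data": {
  "commands": [
    [[0,0,0],0],
    [[0,0,0],0],
    [[0,0,0],0],
    [[0,0,0],0]
  ],
  "claw": 0.7
}}

```text
time: 26.85
tcp_pos: [643.3, -52.7, 78.2]
tool_rot: [3.124, 0.302, 0.045]
ft_force: [-0.9, 0.3, -0.1]
gripper_width: 59.7
gripper_force: 0.0
```

{"op": "arm_command", "data": {
  "commands": [
    [[0,0,20],0],
    [[0,0,40],0],
    [[0,0,50],0],
    [[0,0,50],0],
    [[0,0,30],0]
  ]
}}

```text
time: 27.48
tcp_pos: [643.9, -53.0, 274.0]
tool_rot: [3.123, 0.302, 0.055]
ft_force: [0.2, -0.2, 0.8]
gripper_width: 59.8
gripper_force: 0.0
```

```bash
python3 look.py 8 jaw_post jaw lantern; python3 - <<'E'
from h import *
from sil import check
check("scene",[520,-73,21])
check("scene",[520,-73,21])
E
```

```text
27.475 [643.9 -53.  274. ] [3.123 0.302 0.055] cam [712. -39. 399.] fwd [-0.24 -0.06 -0.97]
jaw_post 0.84 [267. 190. 359. 317.]
jaw 0.9 [266. 192. 361. 317.]
lantern 0.91 [ 72. 347. 147. 446.]
lantern 0.57 [262. 316. 355. 436.]
none
none
```

{"op": "arm_command", "data": {
  "commands": [
    [[0,50,10],0],
    [[0,50,10],0],
    [[-5,50,0],0],
    [[-10,50,0],0],
    [[0,0,0],0]
  ]
}}

```text
time: 28.5
tcp_pos: [627.6, 150.6, 287.1]
tool_rot: [3.123, 0.309, 0.043]
ft_force: [0.8, -0.6, 0.3]
gripper_width: 59.9
gripper_force: 0.0
```

```bash
python3 - <<'E'
from h import *
from sil import shell
from scipy.optimize import minimize
for n in("scene","top"):
    c=cam(n); save(n,f"pics/{n}9.png"); u,v=proj(c,(520,-73,60))
    for d in env.trace(n,"lantern"):
        m=d["mask"]; r=d["rect"]
        if not(r[0]<u<r[2] and r[1]<v<r[3]): continue
        print(n,round(d["conf"],2),np.round(r))
        for tx,ty in((0,0),(.1,0),(-.1,0),(0,.1),(0,-.1)):
          best=(0,)
          for x in range(510,534,2):
            for y in range(-82,-62,2):
              q=cv2.convexHull(np.array([proj(c,p) for p in shell(x,y,21.5,tx,ty)[::3]],np.float32)).astype(np.int32)
              z=np.zeros((480,640),np.uint8); cv2.fillConvexPoly(z,q,1); iou=((z>0)&m).sum()/((z>0)|m).sum()
              if iou>best[0]: best=(round(iou,3),x,y)
          print((tx,ty),best)
        break
    for l in("jaw_post","bowl","egg","tape","paint","brush_jar"):
        for d in env.recognise(n,l)[:1]: print(l,round(d["conf"],2),np.round(d["rect"]))
E
```

```text
jaw_post 0.95 [279. 210. 310. 252.]
bowl 0.58 [413. 342. 471. 394.]
egg 0.65 [282. 332. 315. 362.]
tape 0.56 [223. 276. 260. 309.]
paint 0.92 [473. 304. 504. 342.]
brush_jar 0.79 [203.  98. 236. 168.]
top 0.7 [339. 240. 378. 278.]
(0, 0) (np.float64(0.953), 518, -76)
(0.1, 0) (np.float64(0.905), 518, -82)
(-0.1, 0) (np.float64(0.95), 518, -66)
(0, 0.1) (np.float64(0.947), 526, -76)
(0, -0.1) (np.float64(0.936), 510, -76)
jaw_post 0.66 [337. 199. 373. 247.]
bowl 0.59 [144. 220. 168. 264.]
egg 0.54 [338. 240. 381. 281.]
tape 0.61 [315. 127. 355. 165.]
```

{"op": "arm_command", "data": {
  "commands": [
    [[-20,50,10],0],
    [[-20,50,10],0],
    [[-20,50,0],0],
    [[-20,50,0],0],
    [[0,0,0],0]
  ]
}}

```text
time: 29.92
tcp_pos: [546.8, 350.7, 307.5]
tool_rot: [3.123, 0.309, 0.044]
ft_force: [-0.3, -0.5, 0.2]
gripper_width: 59.7
gripper_force: 0.0
```

```bash
python3 - <<'E'
from h import *
from sil import check
check("scene",[518,-75,21.5])
for l in("lantern","lantern_handle"):
    for d in env.recognise("scene",l): print(l,round(d["conf"],2),np.round(d["rect"]))
E
```

```text
scene 0.88 [300. 187. 331. 231.]
model rect [297. 190.] [330. 230.] IoU 0.8519134775374376 [313.  209.6] [313.9 207.8]
lantern 0.98 [367. 216. 408. 264.]
lantern 0.91 [301. 187. 329. 233.]
lantern 0.73 [354. 382. 397. 431.]
lantern 0.61 [497. 277. 541. 319.]
lantern 0.41 [471. 307. 504. 341.]
lantern_handle 0.85 [498. 275. 542. 321.]
lantern_handle 0.77 [296. 188. 331. 233.]
lantern_handle 0.73 [370. 214. 406. 259.]
lantern_handle 0.69 [353. 380. 393. 429.]
lantern_handle 0.47 [415. 340. 467. 395.]
```

The lantern stands upright where the pinch should hold it, so I'm handing in.

```bash
python3 -c "
from station import env; print(env.finish_job())"
```

```text
the job is handed in; nothing more can be done
None
```

The lantern stands upright on the felt, pinched at about 5 N between the cork faces, and stayed put after I let go; the job was handed in at about 30 s with no verdict returned. I viewed 12 pictures, two over the limit of 10, and in the final check the egg, paint and brush jar were only reliably seen by one camera.

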